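# Start a sample run on the bench analyser

### The arm

A 6-joint arm with a two-finger parallel gripper is mounted at the origin on the work surface. World frame = base frame: x ahead of the robot, y to its left, z up, the work surface at z = 0. Lengths are in m, angles in degrees, forces in N, time in s.
With the tool pointing down it reaches from about 0.4 to 0.825 m from the base axis. Payload 7 kg.
Tool frame: the origin (TCP) lies midway between the tips of the shut fingers; the grasp point (between the pads) lies 19 mm behind it; z points along the fingers, y is the line along which they close (so a half turn about z gives the same grasp; the last joint's range is limited). The gripper opens to 88 mm and grips with 3 to 60 N. Pads are 19 mm wide; open, the fingers measure 130 mm over their backs; the gripper's body (78 mm by 193 mm) begins 47 mm behind the grasp point.
Start: joints at [84.345, 20.546, 0.682, 0, -70.136, -16.507], TCP at [0.255, 0.625, 0.227] pointing down, gripper open.
Joint ranges: [-176.03, 176.03], [-82.01, 121.73], [-58.28, 71.71], [-173.87, 95.51], [-174.79, -0.11], [-173.66, 173.66]. Speed limits (degrees/s): [136.94, 136.94, 172.46, 180, 180, 180].

### API

Orientations are given as [roll, pitch, yaw] about the fixed x, y, z axes, in that order (R = Rz(yaw) Ry(pitch) Rx(roll)).
In Python, from plant import r, eyes, workorder gives the robot as it stands.
- The arm moves only by the tool step_arm, never from a script. Its argument "plan" is a list of rows, each a list of 5 numbers: the shift along the tool's x, y, z each as a share of 25 cm, from -1 to 1, then the turn about the tool's z as a share of 60 degrees, from -1 to 1, then the finger opening in mm, from 0 to 87.6. In form: [[x, y, z, turn, jaw], ...]. A call has 1 to 12 rows; each row is the pose to reach, as a shift and turn from the pose commanded when the call began, along the tool's axes at that moment; what a row does not reach only later rows make up. A row lasts 1/12 s, in which the tool goes at most 41.7 mm and 7.16 degrees, less where a joint would pass 70% of its speed; a pose out of reach is approached as far as the arm can. A call with a number of a shift or a turn outside -1 to 1 is refused whole. A call with a gripper value outside its range is refused whole. The fingers move at their own pace and stop on an object; "newtons" is the grip in N (left out, the last holds). Time passes only in rows, so rows that repeat a pose let the fingers close. It gives the time, the measured TCP pose, the force, the opening and the grip force at its end, in the units of the state.
- r.get_state(): the state, without advancing time (a new reading comes with each control period).
- eyes.capture(name): name is "scene" or "top" or "wrist"; returns the picture (480x640x3 uint8, red, green, blue); there is no depth.
- eyes.camera_model(name): a dict with "fov_y" (degrees; the focal length in pixels is half the picture's height over the tangent of half this angle, whatever the lens; pixels are square), "cx", "cy" (the principal point, pixels), "world_to_cam" (4x4, takes a point from world to camera coordinates); the wrist camera has in their place "hand_eye" (4x4, takes a point from camera to tool coordinates, whose origin is the TCP and whose axes are the flange's). Camera axes: x right, y up, looking along -z (the intrinsics and any distortion apply to the point x, -y, -z); pixel columns grow to the right and rows downward; lengths in m; the calibration is good to about 2 mm. A picture is of the moment at which its call begins: read the wrist's pose just before it. camera_model takes no time and is no camera call.
- workorder.close_job(): hands the job in; it is judged then, once.
The state is a dict: "time_s": time; "joints": joint angles; "qd": joint speeds; "joint_torque": joint torques, N m; "tcp_pos": TCP position; "eef_rot": TCP orientation; "contact_force": force on the tool from outside, world axes, zero at the start; "moment": the same for the moment, N m; "gripper_width": finger opening in m; "gripper_force": force on a finger pad.
Only numpy, scipy, OpenCV 4.12 (cv2) and the standard library are available. Lean on these libraries where they do the work, as an engineer would, in place of code of your own. Each camera call takes 0.05 s, during which the arm holds its last target. There are 200 camera calls.

### The job

Start a run on the bench analyser: first switch it on by pressing down the raised half of the rocker on the mains box, then push the drawn-out tray of tubes all the way in by its front plate until it stops, and last press the round key on the analyser's deck fully down and let it come up again. Do not press the square key or the bar-shaped key, do not touch the tubes, and leave the loose things around them standing where they are; nothing needs gripping, closed fingertips do it all.

Things in the scene. Friction and masses are not known exactly. Their poses are not given: they have to be found in the camera images.
- analyser: White bench analyser, fixed to the desk, 260 (x) x 360 (y) x 110 mm. Origin: centre of its underside, at desk height. Its +x points away from the robot at yaw 0. Front deck is 60 mm high from x = -130 to +30 mm; the reader housing behind it (x = +30 to +130) is 110 mm high. An open lane 70 mm wide along x, centred on y = -90 mm, holds the sliding tray.
- tray (a joint): Blue sliding tray of tubes in the analyser's lane: 0 = fully drawn out, 0.060 m = pushed home against its stop, growing along the analyser's +x. About 2 to 3 N moves it and it stays where it is left.
- tray_front (a point): Centre of the outer face of the tray's upright front plate (60 mm wide along the analyser's y, 6 mm thick, from 13 to 68 mm above the desk); this point is 45 mm above the desk and moves with the tray. The face looks to the analyser's -x (towards the robot); push it along the analyser's +x. At home it stands 10 mm in front of the analyser's front. The free desk in front of the plate is clear.
- tubes: Three capped sample tubes standing in a row in the tray, 13 mm thick, tops 90 mm above the desk, centred 58, 83 and 108 mm behind the front plate's face. Origin: on the desk plane below the front plate's face. They belong to the tray and must not be touched.
- mains_box: Grey mains box, fixed to the desk, 130 (x) x 75 (y) x 40 mm, with one large white rocker on top. Origin: centre of its underside; the rocker tips about the box's y axis.
- rocker (a joint): V-shaped paddle rocker, 62 mm long (box's x) x 34 mm wide. 0 = off: its +x half stands raised, sloping up to about 60 mm above the desk. 0.34 rad = on: that half lies level, its top 50 mm above the desk, and the other half is raised. Turns with about 2 N at the raised end and stays where it is left.
- rocker_press (a point): Point on top of the rocker half to be pressed, 22 mm from the rocker's axis, on the box's +x side; moves with the rocker (57 mm above the desk when off, 50 mm when on).
- key_round_top (a point): Round key, 36 mm in diameter: the start key, to be pressed. Black, on a metal 48 mm square base on the analyser's deck, one of three keys in a row along the analyser's y, 63 mm apart, in any order. This point is the centre of the key's top, 74 mm above the desk when up.
- key_round (a joint): Travel of the round key, growing as it goes down: 0 = up, 0.006 m = fully down. Springs back; fully down takes 4 N.
- key_square_top (a point): Square key, 34 x 34 mm: not to be pressed. Black, on a metal 48 mm square base on the analyser's deck, one of three keys in a row along the analyser's y, 63 mm apart, in any order. This point is the centre of the key's top, 74 mm above the desk when up.
- key_square (a joint): Travel of the square key, growing as it goes down: 0 = up, 0.006 m = fully down. Springs back; fully down takes 4 N.
- key_bar_top (a point): Bar-shaped key, 42 mm (analyser's x) x 14 mm: not to be pressed. Black, on a metal 48 mm square base on the analyser's deck, one of three keys in a row along the analyser's y, 63 mm apart, in any order. This point is the centre of the key's top, 74 mm above the desk when up.
- key_bar (a joint): Travel of the bar key, growing as it goes down: 0 = up, 0.006 m = fully down. Springs back; fully down takes 4 N.
- specimen_jar: Lidded specimen jar, 44 mm in diameter, 50 mm high, on the analyser's deck behind the keys; loose, leave it alone. Origin: its underside.
- slide_box: Cardboard slide box 75 x 50 x 28 mm on top of the reader housing; loose, leave it alone. Origin: its underside.
- reagent_bottle: Reagent bottle, 56 mm in diameter, 110 mm high, on the desk right of the tray; loose, leave it alone. Origin: its underside.
- marker_pen: Marker pen, 130 x 16 x 15 mm, lying on the desk in front of the analyser, left of the tray; loose, leave it alone. Origin: its underside.
- mug: White mug, 76 mm in diameter, 90 mm high, behind the mains box; loose, leave it alone. Origin: its underside.
- stapler: Stapler, 130 x 34 x 50 mm, left of the mains box; loose, leave it alone. Origin: its underside.
- mouse: Computer mouse, 100 x 56 x 31 mm, on the desk near the robot; loose, leave it alone. Origin: its underside.

How it is judged:
By the outcome, as a careful person would: the job done as asked, in the order asked, and still so for the second after the job is handed in, with the robot touching nothing.
It also fails if it takes over 48 s, if anything falls off the work surface, if the arm or the gripper's body presses on something with over 40 N, if the wrist force passes 120 N, or if a joint passes its speed limit or range.

## Working session

There is one attempt and no reset: what is moved stays moved. The work goes in short steps, Python scripts to look and compute and a tool call to move; the robot and the scene stay as the last step left them, time stands still between calls to the robot, and variables do not carry over. Pictures are saved under pics/ and viewed, at most 10 in all, crops included, and the job is handed in when it is done.

Besides the shell and the picture viewer there is one more tool, called after ">>>" as name(argument=value, ...), one argument or row to a line, values as JSON. step_arm: Moves the arm, as the interface text tells. Its arguments: {"type":"object","properties":{"plan":{"type":"array"},"newtons":{"type":"number"}},"required":["plan"]}

```bash
mkdir -p pics
cat > h.py <<'E'
import numpy as np, cv2
from plant import r, eyes, workorder
def snap(n,f):
    im=eyes.capture(n); cv2.imwrite(f'pics/{f}.png',im[:,:,::-1]); return im
E
python3 - <<'E'
from h import *
for n in('top','scene'):
    snap(n,n+'0'); m=eyes.camera_model(n); print({k:(np.round(v,4).tolist()) if not isinstance(v,str) else v for k,v in m.items()})
print(eyes.camera_model('wrist'))
s=r.get_state();print(s)
E
```

```text
{'fov_y': 46.8134, 'cx': 328.0695, 'cy': 243.4699, 'world_to_cam': [[-0.0074, -0.9997, 0.024, 0.041], [0.9962, -0.0053, 0.0866, -0.5423], [-0.0864, 0.0245, 0.996, -1.4692], [0.0, 0.0, 0.0, 1.0]]}
{'fov_y': 51.2787, 'cx': 321.9537, 'cy': 238.9766, 'world_to_cam': [[0.7688, 0.6395, -0.006, -0.4542], [-0.3486, 0.4269, 0.8344, 0.0906], [0.5361, -0.6394, 0.5511, -1.3676], [0.0, 0.0, 0.0, 1.0]]}
{'fov_y': 63.26099362681694, 'cx': 321.42446578359556, 'cy': 235.732983113019, 'hand_eye': array([[-2.11612897e-05,  9.50744274e-01,  3.09976329e-01,
         8.44465704e-02],
       [ 9.99999757e-01,  2.36086297e-04, -6.55844951e-04,
        -5.81176294e-04],
       [-6.96721996e-04,  3.09976240e-01, -9.50744048e-01,
        -1.57533495e-01],
       [ 0.00000000e+00,  0.00000000e+00,  0.00000000e+00,
         1.00000000e+00]])}
{'time_s': 0.1, 'joints': array([ 8.43456283e+01,  2.05872246e+01,  6.38393550e-01, -1.44818830e-02,
       -7.01355554e+01, -1.65064490e+01]), 'qd': array([ 0.02151423, -0.02423171,  0.20488416,  0.11429863,  0.04471877,
        0.03451191]), 'joint_torque': array([-1.06831318e-03, -5.84161735e+01,  2.93746895e+01,  7.01548845e+00,
        1.00863082e-02, -6.04254046e-05]), 'tcp_pos': array([0.25450005, 0.62471643, 0.22572303]), 'eef_rot': array([ 1.79915223e+02, -1.09243850e-02, -2.21657435e+01]), 'contact_force': array([-0.14678274,  0.15391961,  0.12891956]), 'moment': array([0.00584746, 0.03611964, 0.05405538]), 'gripper_force': 0.0, 'gripper_width': 0.08784812696230103}
```

View pics/top0.png

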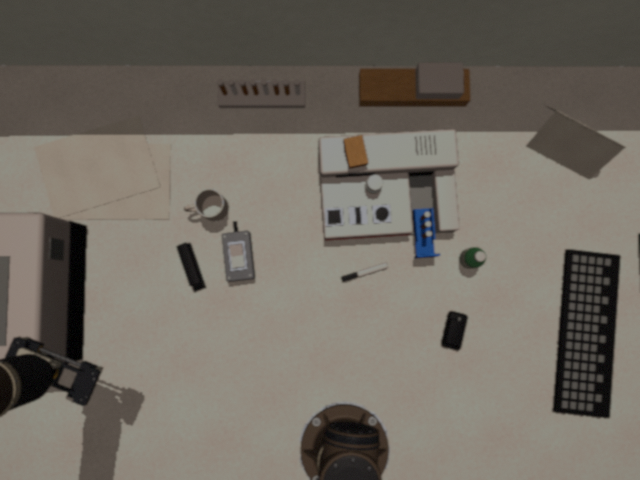

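View pics/scene0.png

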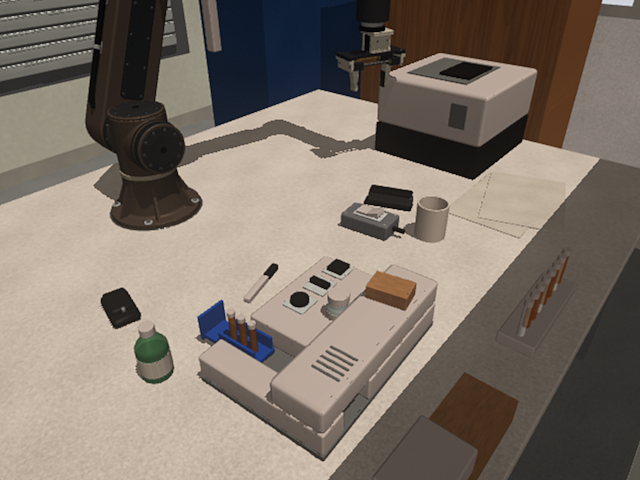

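The top view shows the mains box at (238,257) with the mug behind it and the stapler to its left. The keys are square (334,217), bar (358,216) and round (382,213). The tray's front plate is at about (427,256), the bottle at (473,258) and the pen at (364,272). The scene view confirms the round key is the one nearest the tray.

```bash
cat >> h.py <<'E'
from scipy.spatial.transform import Rotation as R
def ray(n,px,state=None):
    m=eyes.camera_model(n); f=240/np.tan(np.radians(m['fov_y']/2))
    px=np.atleast_2d(np.float64(px)); d=np.c_[(px[:,0]-m['cx'])/f,-(px[:,1]-m['cy'])/f,-np.ones(len(px))]
    if n=='wrist':
        T=np.eye(4);T[:3,:3]=R.from_euler('xyz',state['eef_rot'],degrees=True).as_matrix();T[:3,3]=state['tcp_pos'];T=T@m['hand_eye']
    else: T=np.linalg.inv(m['world_to_cam'])
    return T[:3,3],d@T[:3,:3].T
def onz(n,px,z,state=None):
    o,d=ray(n,px,state); return o+d*((z-o[2])/d[:,2])[:,None]
def blobs(mask,amin):
    k,l,st,c=cv2.connectedComponentsWithStats(mask.astype(np.uint8)); out=[]
    for i in range(1,k):
        if st[i,4]>=amin:
            p=np.argwhere(l==i)[:,::-1].astype(np.float32); out.append((c[i].round(1),st[i,4],cv2.boxPoints(cv2.minAreaRect(p)).round(1)))
    return out
E
python3 - <<'E'
from h import *
im=cv2.imread('pics/top0.png'); hsv=cv2.cvtColor(im,cv2.COLOR_BGR2HSV)
def roi(m,x0,x1,y0,y1):
    q=np.zeros_like(m);q[y0:y1,x0:x1]=m[y0:y1,x0:x1];return q
print('keys')
for b in blobs(roi(hsv[:,:,2]<70,322,400,200,232),30): print(b[0],b[1],onz('top',b[0],.074)[0].round(4))
print('blue')
for b in blobs(roi((hsv[:,:,0]>100)&(hsv[:,:,0]<130)&(hsv[:,:,1]>120),405,450,190,275),30): print(b[0],b[1],b[2].tolist(),onz('top',b[2],.068)[:,:2].round(3).tolist())
print('box')
for b in blobs(roi((hsv[:,:,2]<130),215,262,229,290),150): print(b[0],b[1],b[2].tolist(),onz('top',b[2],.04)[:,:2].round(4).tolist())
cv2.imwrite('pics/c0.png',np.hstack([cv2.resize(im[225:290,205:270],(520,520),interpolation=2)[:, :400],cv2.resize(im[200:265,400:450],(400,520),interpolation=2)]))
E
```

```text
keys
[357.7 214.8] 48 [ 0.613  -0.0392  0.074 ]
[381.6 213.4] 115 [ 0.6164 -0.1019  0.074 ]
[333.8 216.7] 129 [0.6082 0.0234 0.074 ]
blue
[423.3 234. ] 718 [[412.8999938964844, 209.3000030517578], [433.0, 207.89999389648438], [436.20001220703125, 255.89999389648438], [416.1000061035156, 257.20001220703125]] [[0.628, -0.185], [0.631, -0.239], [0.505, -0.244], [0.501, -0.191]]
box
[238.6 258.1] 1325 [[219.6999969482422, 230.39999389648438], [250.5, 227.1999969482422], [256.5, 283.5], [225.60000610351562, 286.79998779296875]] [[0.5774, 0.3254], [0.5856, 0.244], [0.4362, 0.2275], [0.4281, 0.3085]]
```

View pics/c0.png

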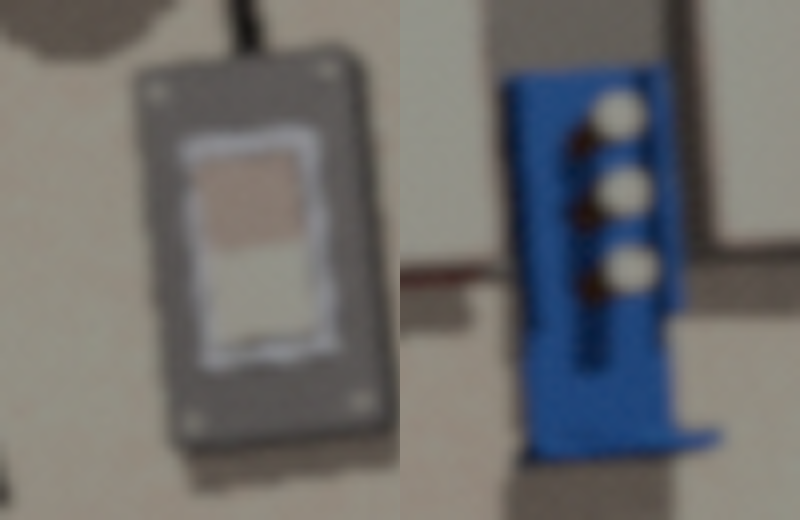

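>>> step_arm(
  plan=[
    [0.19,0.46,0,0,0],
    [0.19,0.46,0,0,0],
    [0.19,0.46,0,0,0],
    [1,0.94,0,-0.45,0],
    [1,0.94,0,-0.45,0],
    [1,0.94,0,-0.45,0],
    [1,0.94,0,-0.45,0],
    [1,0.94,0,-0.45,0],
    [1,0.94,0,-0.45,0],
    [1,0.94,0,-0.45,0],
    [1,0.94,0,-0.45,0],
    [1,0.94,0,-0.45,0],
  ],
)

```text
time_s: 1.1
tcp_pos: [0.3975, 0.3131, 0.2264]
eef_rot: [-180.0, 0.0, 4.8]
contact_force: [0.9, -0.5, 0.8]
gripper_width: 0.0131
gripper_force: 0.0
```

>>> step_arm(
  plan=[
    [0.36,0.18,0,0,0],
    [0.36,0.18,0,0,0],
    [0.36,0.18,0,0,0],
    [0.36,0.18,0,0,0],
    [0.36,0.18,0,0,0],
  ],
)

```text
time_s: 1.52
tcp_pos: [0.491, 0.2764, 0.2257]
eef_rot: [179.9, 0.1, 4.8]
contact_force: [-0.8, 0.9, 0.1]
gripper_width: 0.0004
gripper_force: 0.0
```

Run:
```python
from h import *
s=r.get_state(); im=snap('wrist','w0'); np.save('w0.npy',np.r_[s['tcp_pos'],s['eef_rot']]); print(s['tcp_pos'],s['eef_rot'],s['gripper_width'])
```

```text
[0.49101452 0.2764253  0.22567239] [1.79948329e+02 6.99993249e-02 4.81271719e+00] 0.00035197449738951067
```

View pics/w0.png

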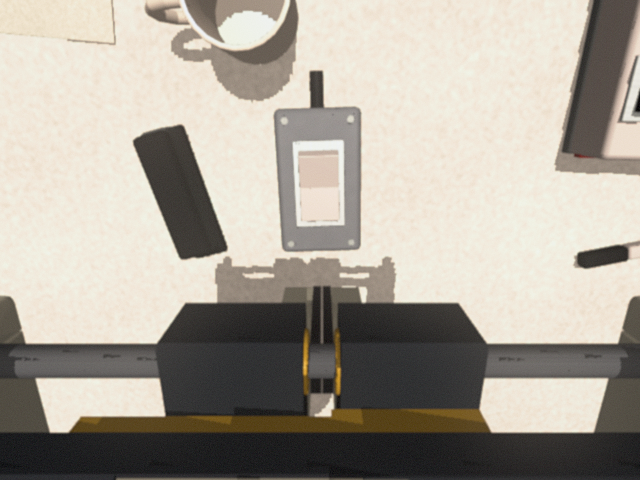

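The wrist view shows the box (275–361, 107–250) and rocker (300–340, 150–222). The far half (y<187) is darker, so it tilts away from the light, and it has the larger gap at its end: that far (+x) half is the raised one.

Run:
```python
from h import *
v=np.load('w0.npy'); s=dict(tcp_pos=v[:3],eef_rot=v[3:])
im=cv2.imread('pics/w0.png').astype(int); V=im.max(2)
m=(V<150)&(V>60); q=np.zeros_like(m); q[104:256,265:372]=m[104:256,265:372]
b=max(blobs(q,500),key=lambda b:b[1]); P=onz('wrist',b[2],.04,s)[:,:2]; print(b[2].tolist(),P.round(4).tolist(),P.mean(0))
ax=onz('wrist',[[300,188],[341,187],[320.5,152],[320.5,187.5],[320.5,222]],[.05],s); print(ax.round(4))
print(onz('wrist',[[320.5,152]],.06,s).round(4))
```

```text
[[274.0, 104.0], [360.0, 104.0], [360.0, 250.0], [274.0, 250.0]] [[0.5755, 0.3234], [0.5815, 0.2519], [0.4525, 0.2371], [0.4458, 0.3174]] [0.5138373  0.28245969]
[[0.5086 0.2967 0.05  ]
 [0.5124 0.2614 0.05  ]
 [0.5406 0.2816 0.05  ]
 [0.5105 0.2791 0.05  ]
 [0.4796 0.2765 0.05  ]]
[[0.5416 0.2817 0.06  ]]
```

>>> step_arm(
  plan=[
    [0.165,0,0.3,0,0],
    [0.165,0,0.45,0,0],
    [0.165,0,0.6,0,0],
    [0.165,0,0.6,0,0],
    [0.165,0,0.63,0,0],
    [0.165,0,0.66,0,0],
    [0.165,0,0.68,0,0],
    [0.165,0,0.695,0,0],
    [0.165,0,0.7,0,0],
    [0.165,0,0.7,0,0],
  ],
)

```text
time_s: 2.4
tcp_pos: [0.5331, 0.2806, 0.0534]
eef_rot: [-179.9, -0.2, 4.9]
contact_force: [1.0, 1.1, 1.8]
gripper_width: 0.0003
gripper_force: 1.0
```

>>> step_arm(
  plan=[
    [0,0,0.008,0,0],
    [0,0,0.014,0,0],
    [0,0,0.02,0,0],
    [0,0,0.02,0,0],
    [0,0,0.02,0,0],
  ],
)

```text
time_s: 2.82
tcp_pos: [0.5334, 0.2806, 0.0499]
eef_rot: [-179.9, -0.2, 4.9]
contact_force: [-4.8, -0.5, 22.9]
gripper_width: 0.0001
gripper_force: 11.1
```

>>> step_arm(
  plan=[
    [0,0,-0.1,0,0],
    [0,0,-0.25,0,0],
    [-0.16,0,-0.7,0,0],
    [-0.16,0,-0.7,0,0],
    [-0.16,0,-0.7,0,0],
    [-0.16,0,-0.7,0,0],
    [-0.16,0,-0.7,0,0],
  ],
)

```text
time_s: 3.4
tcp_pos: [0.4921, 0.2767, 0.2244]
eef_rot: [-179.8, -0.2, 4.9]
contact_force: [-1.0, -0.3, -0.9]
gripper_width: 0.0004
gripper_force: 0.0
```

Run:
```python
from h import *
s=r.get_state(); im=snap('wrist','w1'); print(s['tcp_pos'],s['eef_rot'])
a=cv2.imread('pics/w0.png')[100:256,260:380]; b=cv2.imread('pics/w1.png')[100:256,260:380]
for i in(a,b): print(i[55:120:8,60].mean(1).round())
cv2.imwrite('pics/c1.png',cv2.resize(np.hstack([a,b]),None,fx=3,fy=3))
```

```text
[0.49207541 0.27667484 0.22439792] [-179.78123851   -0.18808094    4.86568437]
[197. 201. 201. 199. 213. 227. 226. 224. 223.]
[233. 229. 228. 228. 231. 240. 241. 242. 242.]
```

View pics/c1.png

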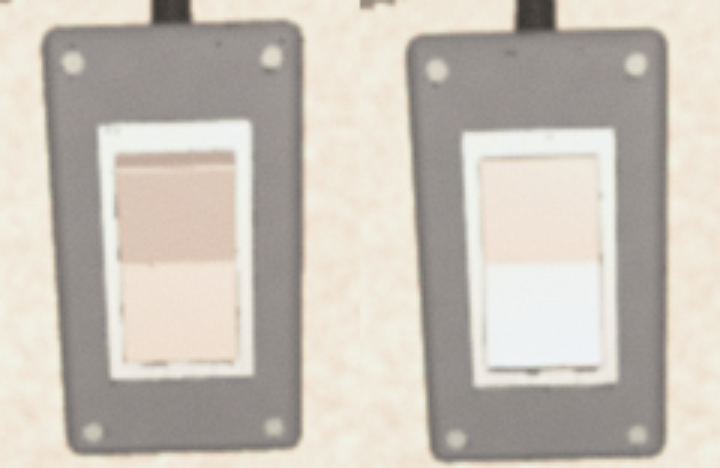

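The rocker flipped: the far half now has the colour the level half had, and the near half is tilted and bright. The analyser is on.

>>> step_arm(
  plan=[
    [-0.17,1,0,0.02,0],
    [-0.17,1,0,0.02,0],
    [-0.17,1,0,0.02,0],
    [-0.17,1,0,0.02,0],
    [-0.17,1,0,0.02,0],
    [-0.17,1,0,0.02,0],
    [-0.17,1,0,0.02,0],
  ],
)

```text
time_s: 4.03
tcp_pos: [0.4685, 0.0182, 0.22]
eef_rot: [179.9, 0.2, 3.4]
contact_force: [-0.4, 0.2, -1.0]
gripper_width: 0.0004
gripper_force: 0.0
```

>>> step_arm(
  plan=[
    [-0.16,0.85,0,0,0],
    [-0.16,0.85,0,0,0],
    [-0.16,0.85,0,0,0],
    [-0.16,0.85,0,0,0],
    [-0.16,0.85,0,0,0],
    [-0.16,0.85,0,0,0],
    [-0.16,0.85,0,0,0],
    [-0.16,0.85,0,0,0],
  ],
)

```text
time_s: 4.7
tcp_pos: [0.4436, -0.1918, 0.2201]
eef_rot: [-180.0, 0.2, 3.5]
contact_force: [1.1, 0.2, 0.4]
gripper_width: 0.0
gripper_force: 0.0
```

Run:
```python
from h import *
s=r.get_state(); im=snap('wrist','w2'); np.save('w2.npy',np.r_[s['tcp_pos'],s['eef_rot']]); print(s['tcp_pos'],s['eef_rot'],s['time_s'])
```

```text
[ 0.44360574 -0.19178237  0.22013256] [-1.79958534e+02  1.63487610e-01  3.48524977e+00] 4.7
```

View pics/w2.png

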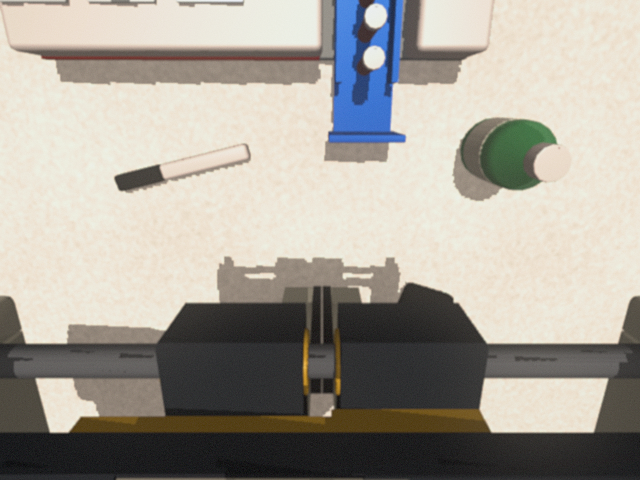

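The plate's top edge runs from (329,132) to (405,141), tubes are at (375,15) and (373,57), the bottle is at (515,155) with its cap at (548,162), and the pen is at (180,167).

Run:
```python
from h import *
v=np.load('w2.npy'); s=dict(tcp_pos=v[:3],eef_rot=v[3:])
P=onz('wrist',[[329,141.5],[405,141.5]],.068,s); print('plate',P.round(4)); print('cap',onz('wrist',[548,162],.11,s).round(4))
print('analyser front L,R', onz('wrist',[[20,50],[318,52]],.06,s).round(4)); print('tube',onz('wrist',[373,57],.09,s).round(4))
print('mouse top',onz('top',[455,330],.03).round(3),'bottle top',onz('top',[479,256],.11).round(3))
c=P.mean(0)-v[:3]; Rm=R.from_euler('xyz',s['eef_rot'],degrees=True).as_matrix(); print('plate in tool/250mm',(Rm.T@c/.25).round(3))
```

```text
plate [[ 0.5039 -0.1935  0.068 ]
 [ 0.5074 -0.2522  0.068 ]]
cap [[ 0.5027 -0.3421  0.11  ]]
analyser front L,R [[ 0.5553  0.0394  0.06  ]
 [ 0.5674 -0.1812  0.06  ]]
tube [[ 0.5629 -0.2189  0.09  ]]
mouse top [[ 0.309 -0.298  0.03 ]] bottle top [[ 0.501 -0.344  0.11 ]]
plate in tool/250mm [0.242 0.14  0.608]
```

>>> step_arm(
  plan=[
    [0.14,0.085,0.2,0,0],
    [0.14,0.085,0.35,0,0],
    [0.14,0.085,0.5,0,0],
    [0.14,0.085,0.6,0,0],
    [0.14,0.085,0.67,0,0],
    [0.14,0.085,0.67,0,0],
    [0.14,0.085,0.67,0,0],
  ],
)

```text
time_s: 5.33
tcp_pos: [0.4806, -0.2091, 0.0534]
eef_rot: [-180.0, 0.2, 3.8]
contact_force: [1.1, -0.7, 0.8]
gripper_width: 0.0002
gripper_force: 0.0
```

>>> step_arm(
  plan=[
    [0.04,0,0,0,0],
    [0.06,0,0,0,0],
    [0.08,0,0,0,0],
    [0.1,0,0,0,0],
    [0.12,0,0,0,0],
    [0.12,0,0,0,0],
  ],
)

```text
time_s: 5.83
tcp_pos: [0.5124, -0.2084, 0.0547]
eef_rot: [180.0, -0.1, 3.7]
contact_force: [-0.3, 0.0, -0.5]
gripper_width: 0.0005
gripper_force: 0.0
```

>>> step_arm(
  plan=[
    [0.03,0,0,0,0],
    [0.05,0,0,0,0],
    [0.07,0,0,0,0],
    [0.09,0,0,0,0],
    [0.11,0,0,0,0],
  ],
)

```text
time_s: 6.25
tcp_pos: [0.5387, -0.2067, 0.054]
eef_rot: [180.0, 0.0, 3.6]
contact_force: [-2.4, -1.2, 1.5]
gripper_width: 0.0003
gripper_force: 1.2
```

>>> step_arm(
  plan=[
    [0.02,0,0,0,0],
    [0.035,0,0,0,0],
    [0.05,0,0,0,0],
    [0.06,0,0,0,0],
    [0.07,0,0,0,0],
    [0.07,0,0,0,0],
  ],
)

```text
time_s: 6.75
tcp_pos: [0.5486, -0.2059, 0.053]
eef_rot: [-179.9, 0.8, 3.5]
contact_force: [-20.2, -1.8, 16.8]
gripper_width: 0.0004
gripper_force: 10.6
```

>>> step_arm(
  plan=[
    [-0.06,0,0,0,0],
    [-0.16,0,0,0,0],
    [-0.28,0,0,0,0],
    [-0.38,0,-0.1,0,0],
    [-0.38,0,-0.3,0,0],
    [-0.38,0,-0.5,0,0],
    [-0.38,0,-0.66,0,0],
    [-0.38,0,-0.66,0,0],
  ],
)

```text
time_s: 7.42
tcp_pos: [0.4641, -0.2123, 0.226]
eef_rot: [179.8, -0.6, 3.7]
contact_force: [1.4, -0.1, -0.0]
gripper_width: 0.0003
gripper_force: 0.0
```

Run:
```python
from h import *
s=r.get_state(); im=snap('wrist','w3'); np.save('w3.npy',np.r_[s['tcp_pos'],s['eef_rot']]); print(s['tcp_pos'],s['eef_rot'],s['time_s'],s['contact_force'])
```

```text
[ 0.46406981 -0.21228659  0.22600341] [179.83187987  -0.57722981   3.70214867] 7.4167 [ 1.40357329 -0.13852697 -0.01686368]
```

View pics/w3.png

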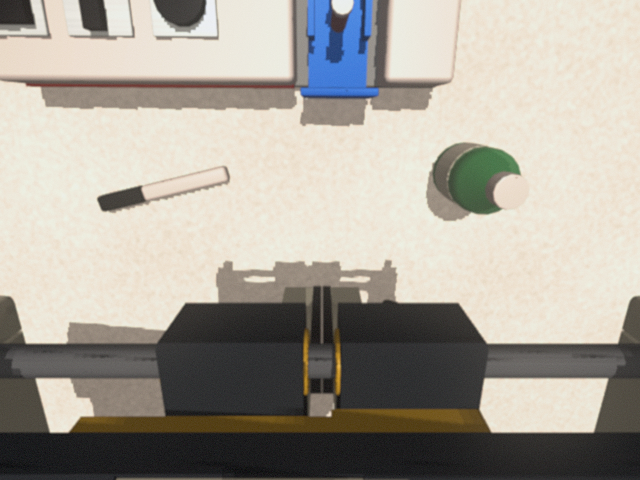

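Run:
```python
from h import *
v=np.load('w3.npy'); s=dict(tcp_pos=v[:3],eef_rot=v[3:])
g=cv2.imread('pics/w3.png'); 
for c in(100,200,280,340,420): print(c,g[70:104,c].astype(int).mean(1).round().tolist())
P=onz('wrist',[[302,97.5],[378,97.5]],.068,s); print('plate',P.round(4))
for z in(.055,.06):print(onz('wrist',[[100,82],[280,82],[420,82]],z,s).round(4).tolist())
k=onz('wrist',[[184,2]],.074,s);print('key',k)
t=np.array([.998,.062,0])
```

```text
100 [222.0, 224.0, 224.0, 223.0, 221.0, 213.0, 202.0, 184.0, 166.0, 148.0, 122.0, 102.0, 91.0, 87.0, 82.0, 73.0, 85.0, 113.0, 133.0, 138.0, 135.0, 140.0, 136.0, 138.0, 136.0, 142.0, 140.0, 142.0, 144.0, 142.0, 138.0, 140.0, 137.0, 137.0]
200 [229.0, 229.0, 229.0, 228.0, 230.0, 227.0, 215.0, 203.0, 180.0, 163.0, 138.0, 114.0, 95.0, 91.0, 82.0, 80.0, 78.0, 93.0, 120.0, 137.0, 138.0, 137.0, 142.0, 142.0, 142.0, 143.0, 145.0, 141.0, 138.0, 139.0, 139.0, 137.0, 136.0, 140.0]
280 [233.0, 232.0, 231.0, 232.0, 233.0, 232.0, 225.0, 212.0, 193.0, 171.0, 150.0, 127.0, 104.0, 94.0, 90.0, 82.0, 77.0, 83.0, 107.0, 128.0, 134.0, 135.0, 134.0, 140.0, 138.0, 133.0, 139.0, 133.0, 135.0, 132.0, 132.0, 137.0, 138.0, 134.0]
340 [139.0, 137.0, 135.0, 139.0, 136.0, 141.0, 134.0, 137.0, 135.0, 135.0, 137.0, 135.0, 136.0, 136.0, 138.0, 131.0, 132.0, 117.0, 126.0, 136.0, 140.0, 135.0, 128.0, 125.0, 115.0, 95.0, 75.0, 71.0, 92.0, 124.0, 133.0, 139.0, 139.0, 141.0]
420 [231.0, 231.0, 231.0, 231.0, 230.0, 232.0, 227.0, 219.0, 204.0, 185.0, 167.0, 147.0, 129.0, 104.0, 93.0, 88.0, 85.0, 86.0, 117.0, 136.0, 137.0, 138.0, 139.0, 141.0, 136.0, 138.0, 133.0, 136.0, 137.0, 140.0, 138.0, 140.0, 137.0, 136.0]
plate [[ 0.5573 -0.1914  0.068 ]
 [ 0.561  -0.2495  0.068 ]]
[[0.5589, -0.0317, 0.055], [0.5681, -0.173, 0.055], [0.5752, -0.2832, 0.055]]
[[0.5587, -0.0344, 0.06], [0.5678, -0.1735, 0.06], [0.5748, -0.282, 0.06]]
key [[ 0.61483883 -0.10598896  0.074     ]]
```

Run:
```python
from h import *
for f in('w2','w3'):
    v=np.load(f+'.npy'); s=dict(tcp_pos=v[:3],eef_rot=v[3:]); g=cv2.imread(f'pics/{f}.png'); h=cv2.cvtColor(g,cv2.COLOR_BGR2HSV)
    m=(h[:,:,0]>100)&(h[:,:,0]<130)&(h[:,:,1]>120)
    for b in blobs(m,300):
        q=b[2]; lo=q[q[:,1]>q[:,1].mean()]; print(f,'plate',lo.tolist(),onz('wrist',lo,.068,s).round(4).tolist())
    w=(g.min(2)>215)&(np.indices(g.shape[:2])[1]>(355 if f=='w2' else 325))&(np.indices(g.shape[:2])[1]<(388 if f=='w2' else 358))
    w[110:]=0
    for b in blobs(w,60): print('tube',b[0],b[1],onz('wrist',b[0],.09,s).round(4))
    # front bottom: last row of dark/red band before shadow, lower contour
    V=g.mean(2)
    for c in ((100,300) if f=='w2' else (100,280)):
        r0=np.argmin(V[40:100,c])+40; print('base',c,r0,onz('wrist',[c,r0],.005,s).round(4))
```

```text
w2 plate [[404.0, 141.0], [329.0, 141.0]] [[0.5077, -0.2514, 0.068], [0.5042, -0.1935, 0.068]]
tube [375.4  15.2] 362 [[ 0.5879 -0.2179  0.09  ]]
tube [373.8  56.7] 314 [[ 0.5631 -0.2194  0.09  ]]
base 100 58 [[0.5577 0.0097 0.005 ]]
base 300 58 [[ 0.5683 -0.1649  0.005 ]]
w3 plate [[377.0, 96.0], [301.0, 96.0]] [[0.5621, -0.2487, 0.068], [0.5583, -0.1906, 0.068]]
tube [342.3   5.2] 220 [[ 0.6163 -0.2164  0.09  ]]
base 100 85 [[ 0.5582 -0.005   0.005 ]]
base 280 86 [[ 0.5679 -0.1681  0.005 ]]
```

>>> step_arm(
  plan=[
    [0.45,-0.42,0,0,0],
    [0.45,-0.42,0,0,0],
    [0.45,-0.42,0,0,0],
    [0.45,-0.42,0,0,0],
    [0.45,-0.42,0,0,0],
    [0.45,-0.42,0,0,0],
  ],
)

```text
time_s: 7.97
tcp_pos: [0.5678, -0.098, 0.2184]
eef_rot: [-180.0, 0.0, 3.8]
contact_force: [-0.7, 0.1, 0.2]
gripper_width: 0.0005
gripper_force: 0.0
```

Run:
```python
from h import *
s=r.get_state(); im=snap('wrist','w4'); print(s['tcp_pos'],s['eef_rot'],s['time_s'])
g=im.max(2)<60; g[260:]=0; Rm=R.from_euler('xyz',s['eef_rot'],degrees=True).as_matrix()
for b in blobs(g,200):
    p=onz('wrist',b[0],.074,s)[0]; print(b[0],b[1],np.ptp(b[2],axis=0),p.round(4),(Rm.T@(p-s['tcp_pos'])/.25).round(3))
```

```text
[ 0.56778259 -0.09803113  0.21835889] [-1.79988798e+02  4.50208792e-03  3.77453608e+00] 7.9667
[233.9   1.2] 464 [140.   3.] [ 0.7177 -0.028   0.074 ] [ 0.617 -0.24   0.577]
[485.5  11.1] 1507 [100.  17.] [ 0.7231 -0.2002  0.074 ] [0.593 0.449 0.577]
```

View pics/w4.png

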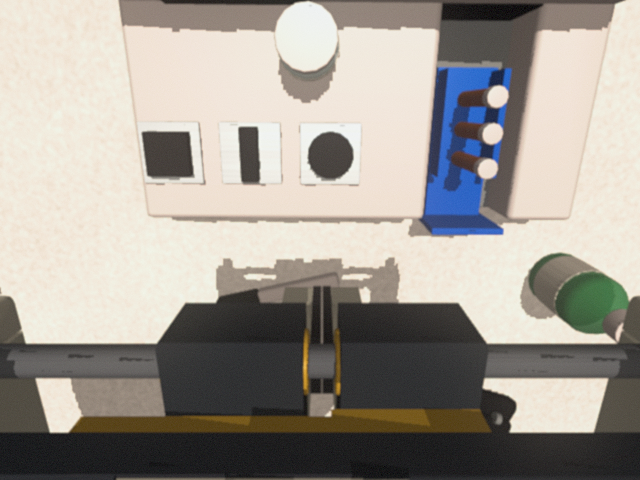

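The round key is at (330,155), bar (249,155) and square (169,155). The tray plate sits just off the analyser's front at (463,224), with the tubes standing and the jar at (307,37).

Run:
```python
from h import *
s=r.get_state(); g=cv2.imread('pics/w4.png'); m=g.max(2)<90; q=np.zeros_like(m); q[124:184,304:358]=m[124:184,304:358]
Rm=R.from_euler('xyz',s['eef_rot'],degrees=True).as_matrix()
for b in blobs(q,300):
    p=onz('wrist',b[0],.074,s)[0]; print(b[0],b[1],p.round(4),(Rm.T@(p-s['tcp_pos'])/.25).round(3))
h=cv2.cvtColor(g,cv2.COLOR_BGR2HSV); m=(h[:,:,0]>100)&(h[:,:,0]<130)&(h[:,:,1]>120)
col=np.where(m[:,430])[0]; print(col.max()); P=onz('wrist',[[430,col.max()],[495,np.where(m[:,495])[0].max()]],.068,s); F=onz('wrist',[[200,217],[400,217]],.055,s); print(P.round(4),F.round(4))
```

```text
[330.  155.2] 1546 [ 0.618  -0.1018  0.074 ] [0.203 0.025 0.578]
224
[[ 0.567  -0.1881  0.068 ]
 [ 0.5627 -0.2431  0.068 ]] [[ 0.5569  0.0046  0.055 ]
 [ 0.5679 -0.1657  0.055 ]]
```

>>> step_arm(
  plan=[
    [0.203,0.025,0.1,0,0],
    [0.203,0.025,0.25,0,0],
    [0.203,0.025,0.4,0,0],
    [0.203,0.025,0.5,0,0],
    [0.203,0.025,0.54,0,0],
    [0.203,0.025,0.56,0,0],
    [0.203,0.025,0.58,0,0],
    [0.203,0.025,0.59,0,0],
    [0.203,0.025,0.6,0,0],
    [0.203,0.025,0.605,0,0],
    [0.203,0.025,0.605,0,0],
  ],
)

```text
time_s: 8.93
tcp_pos: [0.6185, -0.1028, 0.0693]
eef_rot: [180.0, -0.2, 3.7]
contact_force: [0.1, -1.0, 3.9]
gripper_width: 0.0004
gripper_force: 1.7
```

>>> step_arm(
  plan=[
    [0,0,0.008,0,0],
    [0,0,0.016,0,0],
    [0,0,0.02,0,0],
    [0,0,0.02,0,0],
    [0,0,0.02,0,0],
  ],
)

```text
time_s: 9.35
tcp_pos: [0.6187, -0.1029, 0.0676]
eef_rot: [179.9, -0.2, 3.7]
contact_force: [-11.4, 1.5, 32.4]
gripper_width: -0.0001
gripper_force: 15.8
```

Bottomed out at 32 N. Next I release straight up and move clear.

>>> step_arm(
  plan=[
    [0,0,-0.03,0,0],
    [0,0,-0.1,0,0],
    [0,0,-0.25,0,0],
    [0,0,-0.4,0,0],
    [-0.2,0,-0.6,0,0],
    [-0.2,0,-0.6,0,0],
    [-0.2,0,-0.6,0,0],
    [-0.2,0,-0.6,0,0],
  ],
)

```text
time_s: 10.02
tcp_pos: [0.5677, -0.1055, 0.2151]
eef_rot: [-180.0, -0.3, 3.6]
contact_force: [0.1, -0.5, -0.2]
gripper_width: 0.0004
gripper_force: 0.0
```

Run:
```python
from h import *
s=r.get_state(); a=snap('wrist','w5'); snap('top','t5'); print(s['tcp_pos'],s['contact_force'])
t=cv2.imread('pics/t5.png')
cv2.imwrite('pics/c5.png',np.vstack([cv2.imread('pics/w5.png')[:260],cv2.resize(t[120:300,170:490],(590,332))[:, :].copy() if 0 else cv2.resize(t[120:300,170:490],(640,340))]))
```

```text
[ 0.56774952 -0.10545295  0.2151452 ] [ 0.1029952  -0.45235768 -0.23270469]
```

View pics/c5.png

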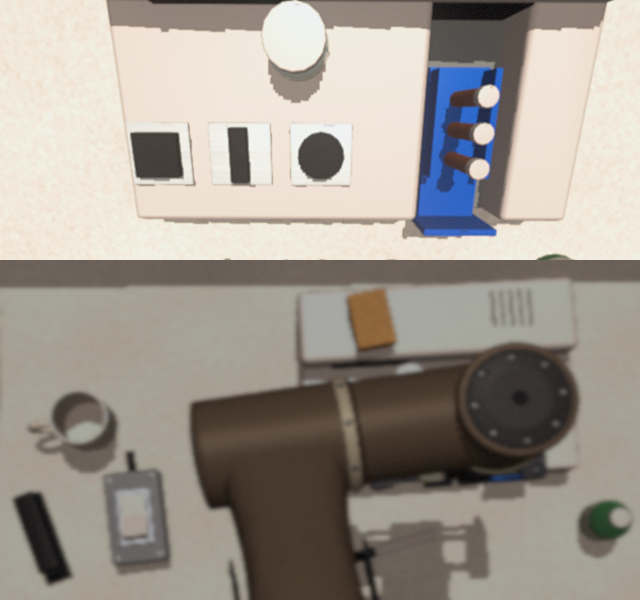

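Run:
```python
import cv2
for f in('top0','t5'):
    t=cv2.imread(f'pics/{f}.png'); print(f,[t[y,237].tolist() for y in range(240,272,3)], t[280,200].tolist())
```

```text
top0 [[97, 98, 100], [133, 131, 133], [112, 121, 134], [113, 121, 135], [113, 122, 134], [121, 129, 138], [136, 146, 146], [135, 145, 146], [135, 144, 146], [112, 116, 119], [100, 97, 99]] [13, 10, 11]
t5 [[115, 116, 119], [163, 162, 162], [157, 167, 166], [156, 166, 167], [156, 165, 167], [147, 157, 165], [145, 155, 167], [146, 157, 167], [144, 153, 163], [109, 110, 114], [115, 113, 115]] [15, 13, 14]
```

The top view's brightness pattern shows the far half now matches the earlier level half once exposure is allowed for, so the rocker is still on. The tray is home, the keys are up and the loose things are undisturbed.

```bash
python3 -c "
from h import *
print(workorder.close_job())"
```

```text
the job is handed in; nothing more can be done
None
```

The job is handed in at about 10 s of the 48 s allowed: I switched the rocker on, pushed the tray in until it stopped, then pressed the round key to its stop and let it up. The final views show nothing else moved, but no verdict came back.

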